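Seat the green filter in the lamp block and close its clip

TASK

On the photoreactor's lamp block, gently push the loose green filter across the deck with the fingertips until it drops into the round seat and lies flat and flush in it, then gently push the red clip's knob round until the clip lies fully across the seated filter. Only push and press, do not pick up the filter, and leave the amber filter, the vial, the wash bottle and the beaker where they are.

Things in the scene. Friction and masses are not known exactly. Their poses are not given: they have to be found in the camera images.
- deck: The lamp block: a fixed aluminium slab 250 (x) by 300 (y) by 40 mm high with dark cooling fins (3 mm beyond its sides), standing on the dark bench. Origin at the centre of its underside; z up, its flat top deck is 40 mm above the origin. It is turned about the vertical by up to 0.35 rad.
- seat (a point): Centre of the mouth of the round seat (recess), level with the deck's top, at the middle of the deck. The seat is 54 mm in diameter and 8 mm deep with a flat floor, a 1 mm chamfer round its mouth and a pale yellow lamp window in its floor.
- green_filter: Loose disc 50 mm in diameter, 8 mm thick, about 45 g, green glass in a black ring. Origin at the centre of its underside, z its axis. Starts flat on the deck, left or right of the seat, 70 to 115 mm from its centre; seated, it is 8 mm lower, top flush with the deck. It tips in once within 10 mm of the seat's centre; if left cocked on the rim, nudge it on or press it flat.
- clip (a joint): Angle of the red clip, rad: 0 = closed (a stop), bar along the deck's -x over the seat's edge; grows as it opens, turning clockwise seen from above, to 1.9 (a stop). Starts at 1.3 to 1.8, bar roughly along the deck's +y. Stays where left; takes about 0.5 N at the knob. The bar is 13 mm wide and 3 to 7 mm above the deck: it clears a flush filter but is blocked by one that is not.
- clip_pivot (a point): Top of the clip's steel pivot (18 mm in diameter), 13 mm above the deck; the pivot's vertical axis is 85 mm from the seat's centre, in the deck's +x direction.
- clip_knob (a point): Centre of the top of the clip's upright black knob, 12 mm in diameter, which stands on the bar 65 mm from the pivot's axis and reaches from 7 to 30 mm above the deck.
- amber_filter: A bystander: the spare filter, same size as the green one, amber glass in a black ring, lying on the deck on the other side of the seat. Origin at the centre of its underside.
- vial: A bystander: small amber vial with a white cap, 22 mm in diameter and 45 mm high, standing on the deck's far right part. Origin at the centre of its underside.
- wash_bottle: A bystander: white bottle with a red cap, 60 mm in diameter and 160 mm high, standing on the bench to the left of the lamp block. Origin at the centre of its underside.
- beaker: A bystander: glass beaker, 68 mm in diameter and 85 mm high, standing on the bench to the right of the lamp block. Origin at the centre of its underside.
There are look-alikes about, which are no part of the job. What is shaped like the green_filter but blue or brown is not meant.

How it is judged:
By the outcome, as a careful person would: the job done as asked, in the order asked, and still so for the second after the job is handed in, with the robot touching nothing.
It also fails if it takes over 54 s, if anything falls off the work surface, if the arm or the gripper's body presses on something with over 40 N, if the wrist force passes 120 N, or if a joint passes its speed limit or range.

ROBOT

A 6-joint arm with a two-finger parallel gripper is mounted at the origin on the work surface. World frame = base frame: x ahead of the robot, y to its left, z up, the work surface at z = 0. Lengths are in mm, angles in rad, forces in N, time in s.
With the tool pointing down it reaches from about 400 to 925 mm from the base axis. Payload 12.5 kg.
Tool frame: the origin (TCP) lies at the very end of the fingers, on their centre line; the grasp point (between the pads) lies env.hold_point_z behind it (env.hold_point_z is the distance from the TCP to the grasp point, in mm); y points along the fingers, z is the direction in which the jaws open and shut, and the axes are right-handed (so a half turn about y gives the same grasp; the last joint's range is limited). The gripper opens to 95 mm and grips with 3 to 60 N. Pads are 20 mm wide; open, the fingers measure 119 mm over their backs; the gripper's body (75 mm by 180 mm) begins 59 mm behind the grasp point.
Start: joints at [1.083, 0.491, 1.559, -0, 1.092, -0.106], TCP at [232.855, 580.022, 214.661] pointing down, gripper open.
Joint ranges: [-3.1, 3.1], [-0.84, 2.19], [0.05, 2.79], [-1.13, 4.28], [0.06, 2.93], [-2.69, 2.69]. Speed limits (rad/s): [2.22, 2.22, 2.79, 3.14, 3.14, 3.14].

INTERFACE

Orientations are given as [roll, pitch, yaw] about the fixed x, y, z axes, in that order (R = Rz(yaw) Ry(pitch) Rx(roll)).
In Python, from cell import env gives the robot as it stands.
- The arm moves only by the shell command python3 -m inch 'ROWS'. ROWS is JSON, one flat list of numbers, 7 for each row, row after row: the shift along the tool's x, y, z in m, then the turn, a rotation vector about the tool's x, y, z in degrees, then the closure, from -1 (fully open) to 1 (shut). In form: [tx, ty, tz, ax, ay, az, hand, tx, ty, tz, ax, ay, az, hand, ...]. A call has 1 to 10 rows; each row shifts and turns the commanded pose from where the row before left it, along the tool's axes as they then stand; what a row does not reach is not made up. A row lasts 1/10 s, in which the tool goes at most 50 mm and 8.59 degrees, less where a joint would pass 70% of its speed; a pose out of reach is approached as far as the arm can. A call is refused whole if a number of a shift passes 0.05 or a number of a turn 8.59, either way. A call with a gripper value outside its range is refused whole. The fingers move at their own pace and stop on an object; the grip force is fixed at half the most. Time passes only in rows, so rows that do not move let the fingers close. It gives the time, the measured TCP pose, the force and the opening at its end, in the units of the state.
- env.state(): the state, without advancing time (a new reading comes with each control period).
- env.read_camera(name): name is "scene" or "top"; returns a dict with "pixels" (480x640x3 uint8, blue, green, red), "depth" (480x640 float32, mm along the optical axis (not along the pixel's ray), 0 where there is no reading), "mtx" (3x3 intrinsics, pixels), "R" (3x3) and "t" (3): a world point X has camera coordinates R X + t. Camera axes: x right, y down, z forward; pixel columns grow to the right and rows downward; lengths in mm; the calibration is good to about 2 mm. A picture is of the moment at which its call begins.
- env.job_done(): hands the job in, once; it reports no verdict.
The state is a dict: "t": time; "joints": joint angles; "qvel": joint speeds; "tau": joint torques, N m; "eef_pos": TCP position; "tcp_rot": TCP orientation; "ft_force": force on the tool from outside, world axes, zero at the start; "moment": the same for the moment, N m; "opening": opening from 0.0 (shut) to 1.0 (fully open).
Only numpy, scipy, OpenCV 4.12 (cv2) and the standard library are available. Lean on these libraries where they do the work, as an engineer would, in place of code of your own. Each camera call takes 0.05 s, during which the arm holds its last target.

## Working session

There is one attempt and no reset: what is moved stays moved. The work goes in short steps, Python scripts to look and compute and a shell command to move; the robot and the scene stay as the last step left them, time stands still between calls to the robot, and variables do not carry over. Pictures are saved under pics/ and viewed, and the job is handed in when it is done.

```bash
ls; mkdir -p pics; python3 - <<'E'
from cell import env
import cv2,numpy as np
s=env.state()
for k in s: print(k,np.round(s[k],3))
print(env.hold_point_z)
for n in("scene","top"):
    c=env.read_camera(n); cv2.imwrite(f"pics/{n}0.png",c["pixels"]); np.savez(f"{n}0.npz",**c)
    print(n,c["mtx"],c["R"],c["t"])
E
```

```text
pics
t 0.0
joints [ 1.083  0.492  1.559 -0.     1.092 -0.106]
qvel [-0.002 -0.001  0.     0.001 -0.002 -0.   ]
tau [-0.0000e+00 -6.1262e+01 -2.5820e+01  6.9000e-02  4.8000e-02 -0.0000e+00]
eef_pos [232.716 579.792 214.052]
tcp_rot [-1.572  0.    -0.382]
ft_force [-0.339  0.15  -0.324]
moment [ 0.004 -0.041 -0.033]
opening 0.998
18.8
scene [[527.07428522   0.         320.29311878]
 [  0.         527.07428522 240.70826545]
 [  0.           0.           1.        ]] [[-0.43178372  0.9018756   0.01353631]
 [ 0.65707453  0.32479245 -0.68026681]
 [-0.61791253 -0.28483377 -0.73283957]] [ 224.01980411 -273.53284384 1437.24057117]
top [[507.85949136   0.         314.7764175 ]
 [  0.         507.85949136 234.27792333]
 [  0.           0.           1.        ]] [[-0.01615969 -0.99985279  0.00576697]
 [-0.98439443  0.0148985  -0.17534434]
 [ 0.17523261 -0.00851048 -0.98449028]] [ 12.31845608 490.99771388 971.86088277]
```

View pics/scene0.png

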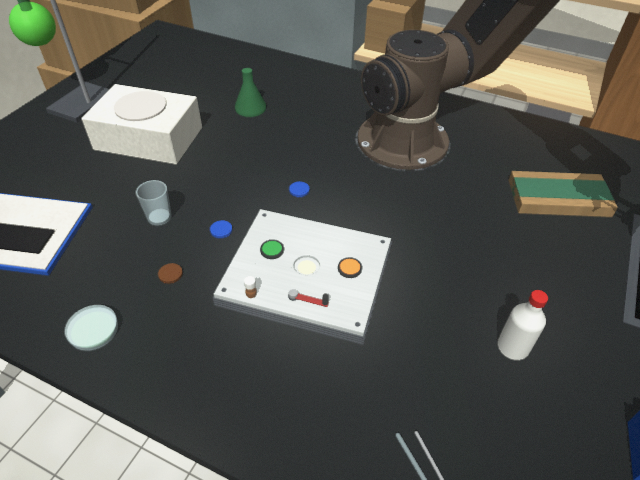

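View pics/top0.png

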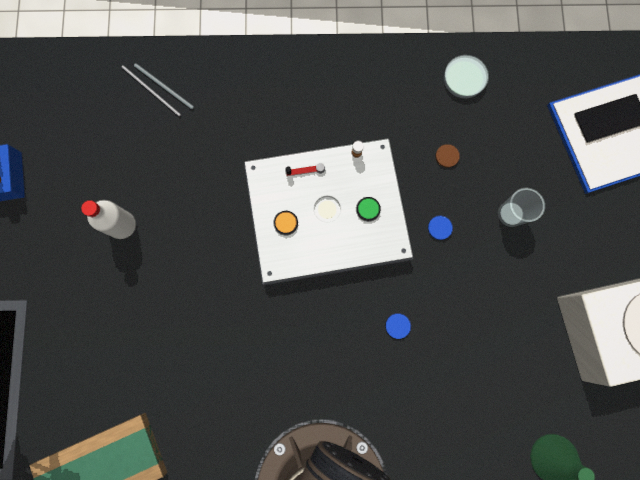

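The scene picture shows green at (272,249), the seat at (307,266), amber at (350,267) and the clip from (293,295) to (326,299). The top picture shows green at (368,209), the seat at (327,209), amber at (286,223), the pivot at (320,168) and the knob at (288,171).

These could be mistaken for the green filter in the top view:
- blue discs at (440,228) and (398,326)
- brown disc at (447,155)
- amber disc at (286,223)
- green flask at (555,455)
- green lamp, seen only in the scene view at (33,22)

I choose the green disc in a black ring on the deck, at (368,209).

```bash
cat > h.py <<'E'
import numpy as np,cv2
def ray(c,u,v,z):
    K,R,t=c["mtx"],c["R"],c["t"]
    d=R.T@np.linalg.inv(K)@np.array([u,v,1.]); o=-R.T@t
    return o+d*(z-o[2])/d[2]
def proj(c,X):
    p=c["mtx"]@(c["R"]@np.array(X,float)+c["t"]); return p[:2]/p[2]
def pt(c,u,v):
    z=c["depth"][int(v),int(u)]
    return c["R"].T@(np.linalg.inv(c["mtx"])@np.array([u,v,1.])*z-c["t"])
E
python3 - <<'E'
import cv2,numpy as np
from h import *
a=dict(np.load("top0.npz")); b=dict(np.load("scene0.npz"))
cv2.imwrite("pics/tc.png",cv2.resize(a["pixels"][130:290,235:425],None,fx=4,fy=4,interpolation=cv2.INTER_CUBIC)[:600])
cv2.imwrite("pics/sc.png",cv2.resize(b["pixels"][205:350,205:400],None,fx=4,fy=4,interpolation=cv2.INTER_CUBIC))
for n,u,v in(("deck",340,240),("green",368,209),("amber",286,223),("seat",327,209),("deck2",270,180)): print(n,pt(a,u,v).round(1))
E
```

```text
deck [479.3 -45.7  40.3]
green [ 540.3 -103.1   47.6]
amber [513.8  61.7  49. ]
seat [544.4 -21.1  35.4]
deck2 [606.5  94.5  37.5]
```

View pics/tc.png

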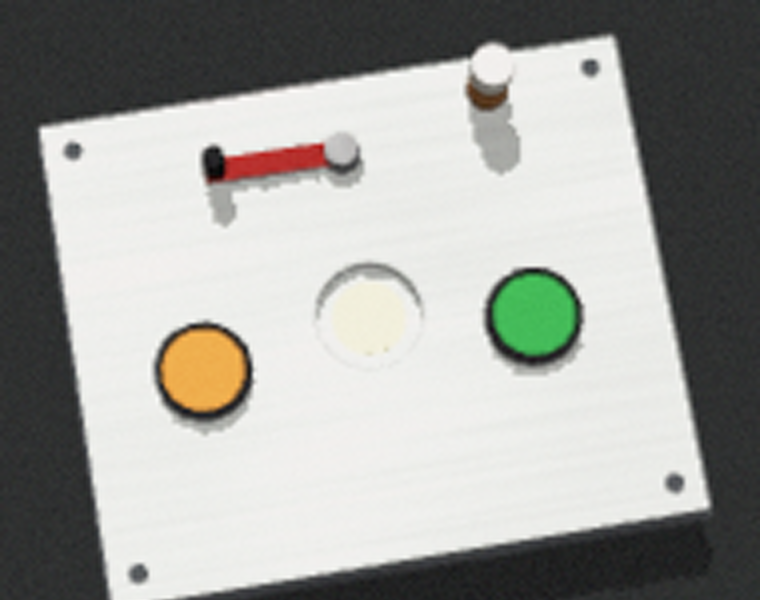

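View pics/sc.png

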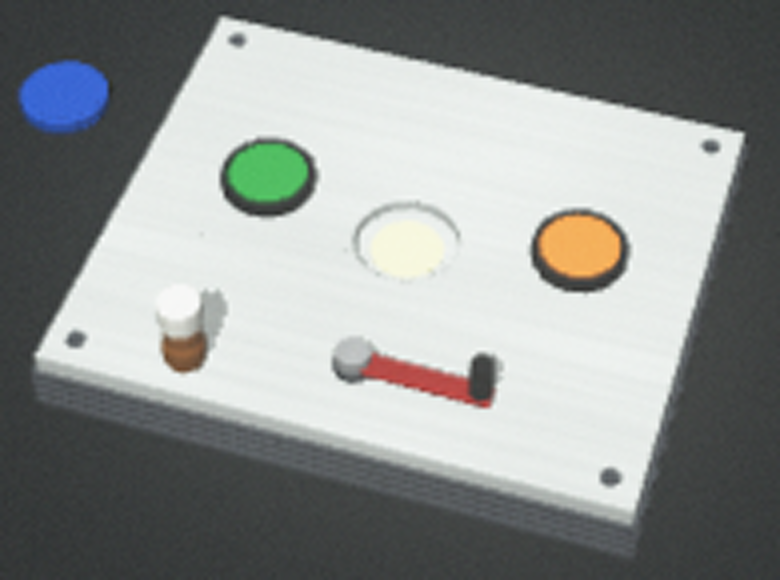

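Top crop: the green disc in its black ring is at crop (534,314), the seat mouth at (369,316), the pivot top at (342,149) and the knob top at about (213,155). Next I'll compute positions from both cameras.

```bash
python3 - <<'E'
from h import *
a=dict(np.load("top0.npz")); b=dict(np.load("scene0.npz"))
T={"green":(534,313,48),"amber":(204,369,48),"seat":(369,316,40),"pivot":(342,148,53),"knob":(213,154,70),"s1":(73,151,40),"s2":(590,68,40),"s3":(675,483,40),"s4":(138,574,40),"vial":(491,63,85)}
S={"green":(268,173,48),"amber":(580,245,48),"seat":(407,242,40),"pivot":(353,356,53),"knob":(484,358,70),"s1":(610,477,40),"s2":(75,339,40),"s3":(237,40,40),"s4":(711,146,40),"vial":(179,306,85)}
P={}
for n in T:
    u,v,z=T[n]; p=ray(a,235+u/4-.375,130+v/4-.375,z); u,v,z=S[n]; q=ray(b,205+u/4-.375,205+v/4-.375,z)
    P[n]=(p+q)/2; print(n,p.round(1),q.round(1))
m=np.mean([P[f"s{i}"] for i in(1,2,3,4)],0); print("centre",m)
d=P["s1"]+P["s2"]-P["s3"]-P["s4"]; print("yaw",np.arctan2(d[1],d[0]), np.arctan2(*(P["s1"]+P["s4"]-P["s2"]-P["s3"])[[1,0]])-np.pi/2)
d=P["pivot"]-P["seat"];print(np.arctan2(d[1],d[0]),np.hypot(*d[:2]));d=P["knob"]-P["pivot"];print(np.arctan2(d[1],d[0]),np.hypot(*d[:2]))
d=P["seat"]-P["green"];print(np.arctan2(d[1],d[0]),np.hypot(*d[:2]))
E
```

```text
green [ 542.6 -103.4   48. ] [ 539.7 -103.1   48. ]
amber [516.3  62.5  48. ] [512.8  62.3  48. ]
seat [544.1 -20.7  40. ] [543.7 -20.2  40. ]
pivot [628.6  -8.4  53. ] [628.9  -6.4  53. ]
knob [621.   56.3  70. ] [614.   55.7  70. ]
s1 [633.1 129.4  40. ] [629.9 128.7  40. ]
s2 [ 674.  -137.8   40. ] [ 671.1 -138.2   40. ]
s3 [ 456.4 -171.7   40. ] [ 453.8 -171.3   40. ]
s4 [415.1  96.1  40. ] [411.9  95.3  40. ]
vial [661.1 -82.2  85. ] [660.1 -81.4  85. ]
centre [543.16761468 -21.20187201  40.        ]
yaw 0.15225002651553593 0.15344873342703358
0.1529707396933675 85.85830961275958
1.746248683829597 64.3555388834109
1.537395109799632 82.82199126223891
```

The measurements agree to within a few mm: deck yaw 0.153 rad, seat (543,-21), green (541,-103), pivot (629,-7) and clip angle about 1.55. Now I'll move to the right of the green filter with the fingers partly closed, so they form a two-point cradle for the push.

```bash
python3 -m inch '[0.028,0,-0.028,0,0,0,0.37, 0.028,0,-0.028,0,0,0,0.37, 0.028,0,-0.028,0,0,0,0.37, 0.028,0,-0.028,0,0,0,0.37, 0.028,0,-0.028,0,0,0,0.37, 0.028,0,-0.028,0,0,0,0.37, 0.028,0,-0.028,0,0,0,0.37, 0.028,0,-0.028,0,0,0,0.37, 0.028,0,-0.028,0,0,0,0.37, 0.028,0,-0.028,0,0,0,0.37]'
python3 -m inch '[0.028,0,-0.028,0,0,0,0.37, 0.028,0,-0.028,0,0,0,0.37, 0.028,0,-0.028,0,0,0,0.37, 0.028,0,-0.028,0,0,0,0.37, 0.028,0,-0.028,0,0,0,0.37, 0.028,0,-0.028,0,0,0,0.37, 0.028,0,-0.028,0,0,0,0.37, 0.028,0,-0.028,0,0,0,0.37, 0.028,0,-0.028,0,0,0,0.37, 0.028,0,-0.028,0,0,0,0.37]'
python3 -m inch '[0,0,0,0,8.5,0,0.37, 0,0,0,0,8.5,0,0.37, 0,0,0,0,8.5,0,0.37, 0,0,0,0,8.5,0,0.37, 0,0,0,0,8.5,0,0.37, 0,0,0,0,8.5,0,0.37, 0,0,0,0,8.5,0,0.37, 0,0,0,0,8.5,0,0.37, 0,0,0,0,1.4,0,0.37, 0,0,0,0,0,0,0.37]'
```

```text
t: 1.1
eef_pos: [388.6, 214.3, 214.6]
tcp_rot: [-1.571, 0.0, -0.382]
ft_force: [0.4, 0.9, -0.5]
opening: 0.319
t: 2.1
eef_pos: [544.2, -149.9, 214.4]
tcp_rot: [-1.571, 0.0, -0.382]
ft_force: [0.1, -0.3, -0.6]
opening: 0.311
t: 3.1
eef_pos: [543.8, -148.3, 214.4]
tcp_rot: [-1.571, 0.0, -1.59]
ft_force: [0.5, -0.6, 0.1]
opening: 0.312
```

```bash
python3 -m inch '[0,0.035,-0.003,0,0,0,0.37, 0,0.035,0,0,0,0,0.37, 0,0.035,0,0,0,0,0.37, 0,0.035,0,0,0,0,0.37, 0,0.02,0,0,0,0,0.37, 0,0.006,0,0,0,0,0.37, 0,0.004,0,0,0,0,0.37, 0,0,0,0,0,0,0.37]'
python3 - <<'E'
from cell import env
from h import *
c=env.read_camera("top"); cv2.imwrite("pics/t1.png",cv2.resize(c["pixels"][130:290,235:425],None,fx=4,fy=4,interpolation=cv2.INTER_CUBIC)[:600])
c=env.read_camera("scene"); cv2.imwrite("pics/s1.png",cv2.resize(c["pixels"][205:350,205:400],None,fx=4,fy=4,interpolation=cv2.INTER_CUBIC))
E
```

```text
t: 3.9
eef_pos: [541.2, -148.3, 45.1]
tcp_rot: [-1.57, -0.0, -1.592]
ft_force: [-0.5, -0.3, 0.4]
opening: 0.314
```

View pics/t1.png

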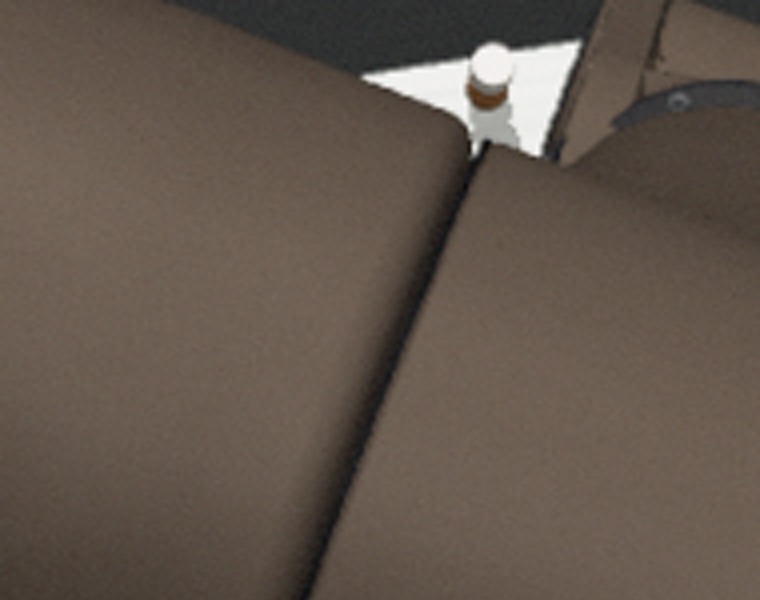

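View pics/s1.png

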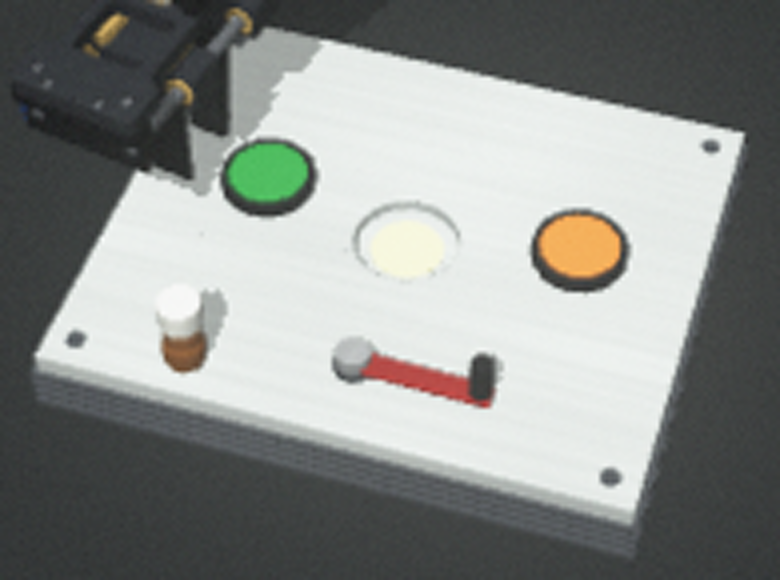

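The scene crop shows the two fingertips, at about (190,165) and (230,115), just behind the green disc and straddling its centre line. Now I'll push slowly.

```bash
python3 -m inch '[-0.005,0.001,0,0,0,0,0.37, -0.005,0,0,0,0,0,0.37, -0.005,0,0,0,0,0,0.37, -0.005,0,0,0,0,0,0.37, -0.005,0,0,0,0,0,0.37, -0.005,0,0,0,0,0,0.37, -0.005,0,0,0,0,0,0.37, -0.005,0,0,0,0,0,0.37, -0.005,0,0,0,0,0,0.37, 0,0,0,0,0,0,0.37]'
python3 - <<'E'
from cell import env
from h import *
c=env.read_camera("scene"); cv2.imwrite("pics/s2.png",cv2.resize(c["pixels"][205:350,205:400],None,fx=4,fy=4,interpolation=cv2.INTER_CUBIC))
print(env.state()["eef_pos"])
E
```

```text
t: 5.0
eef_pos: [541.8, -102.6, 43.6]
tcp_rot: [-1.571, 0.0, -1.592]
ft_force: [-0.0, -0.7, -0.7]
opening: 0.314
[ 541.89223679 -102.89754389   43.61314573]
```

View pics/s2.png

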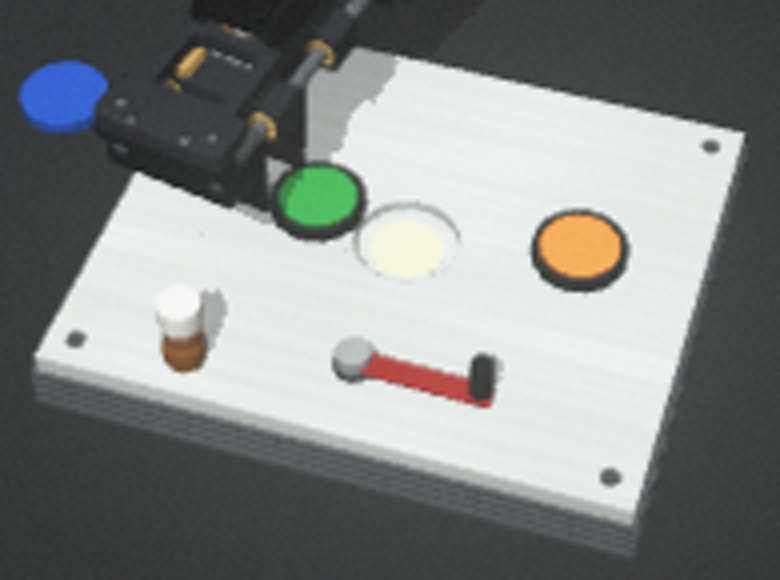

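The disc has moved to crop (319,195), still aimed at the seat at (407,242). I'll continue, then creep.

```bash
python3 -m inch '[-0.005,0,0,0,0,0,0.37, -0.005,0,0,0,0,0,0.37, -0.005,0,0,0,0,0,0.37, -0.005,0,0,0,0,0,0.37, -0.005,0,0,0,0,0,0.37, -0.005,0,0,0,0,0,0.37, -0.005,0,0,0,0,0,0.37, -0.003,0,0,0,0,0,0.37, 0,0,0,0,0,0,0.37]'
python3 - <<'E'
from cell import env
from h import *
c=env.read_camera("scene"); cv2.imwrite("pics/s3.png",cv2.resize(c["pixels"][205:350,205:400],None,fx=4,fy=4,interpolation=cv2.INTER_CUBIC))
E
```

```text
t: 5.95
eef_pos: [542.7, -64.8, 43.6]
tcp_rot: [-1.571, 0.0, -1.593]
ft_force: [0.3, -0.0, -0.4]
opening: 0.314
```

View pics/s3.png

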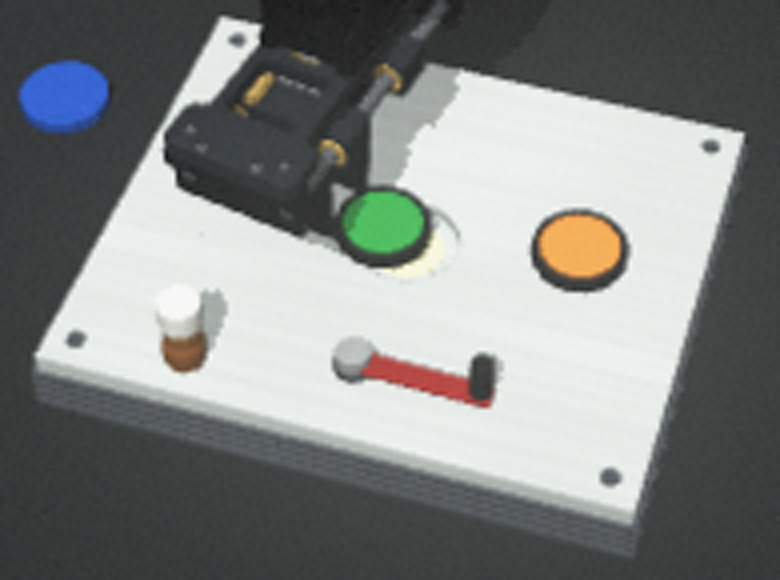

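The disc is at crop (385,223), overlapping the seat and about 14 mm short of its centre. I'll creep in 2 mm rows.

```bash
python3 -m inch '[-0.002,0,0,0,0,0,0.37, -0.002,0,0,0,0,0,0.37, -0.002,0,0,0,0,0,0.37, -0.002,0,0,0,0,0,0.37, 0,0,0,0,0,0,0.37]'
python3 - <<'E'
from cell import env
from h import *
c=env.read_camera("scene"); cv2.imwrite("pics/s4.png",cv2.resize(c["pixels"][205:350,205:400],None,fx=4,fy=4,interpolation=cv2.INTER_CUBIC))
E
```

```text
t: 6.5
eef_pos: [542.9, -57.0, 43.6]
tcp_rot: [-1.571, 0.0, -1.593]
ft_force: [0.6, 0.6, -0.3]
opening: 0.315
```

View pics/s4.png

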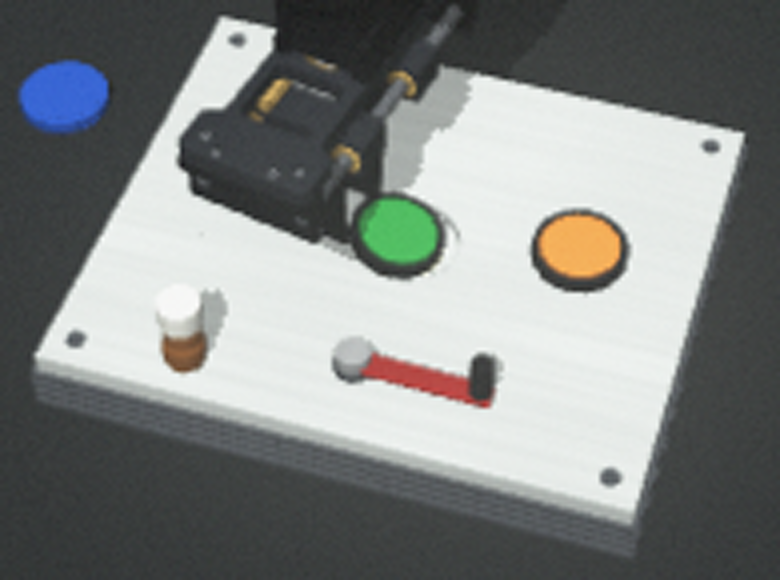

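The disc's leading edge has tipped into the seat, with the disc at crop (398,233). I'll nudge it a few mm further.

```bash
python3 -m inch '[-0.002,0,0,0,0,0,0.37, -0.001,0,0,0,0,0,0.37, -0.001,0,0,0,0,0,0.37, -0.001,0,0,0,0,0,0.37, 0,0,0,0,0,0,0.37]'
python3 - <<'E'
from cell import env
from h import *
c=env.read_camera("scene"); cv2.imwrite("pics/s5.png",cv2.resize(c["pixels"][205:350,205:400],None,fx=4,fy=4,interpolation=cv2.INTER_CUBIC))
E
```

```text
t: 7.05
eef_pos: [543.0, -52.1, 43.6]
tcp_rot: [-1.571, 0.0, -1.593]
ft_force: [-0.3, 0.6, -0.7]
opening: 0.316
```

View pics/s5.png

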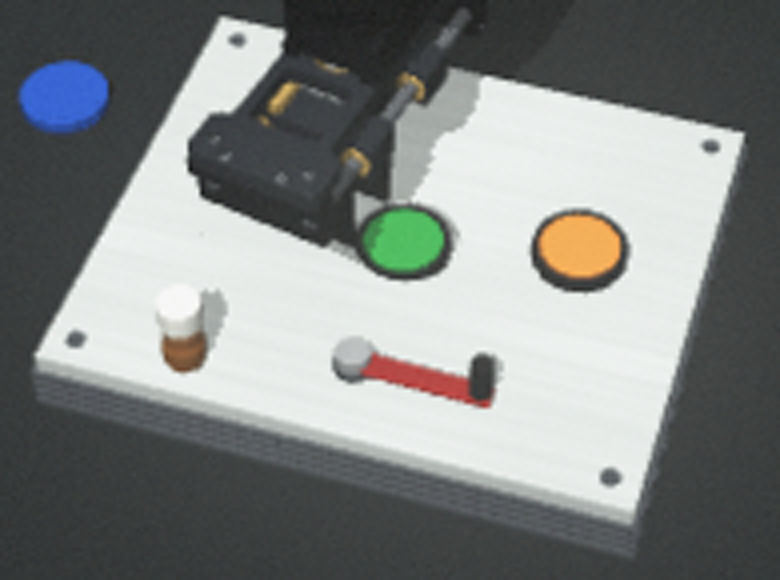

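The disc now looks down in the seat at crop (403,240). I'll back off, rise clear and look at the fit.

```bash
python3 -m inch '[0.005,0,0,0,0,0,0.37, 0.01,0,0,0,0,0,0.37, 0,-0.03,0,0,0,0,1, 0,-0.04,0,0,0,0,1, 0.04,-0.02,0,0,0,0,1, 0.04,0,0,0,0,0,1, 0.04,0,0,0,0,0,1, 0.04,0,0,0,0,0,1, 0.04,0,0,0,0,0,1, 0,0,0,0,0,0,1]'
python3 - <<'E'
from cell import env
from h import *
b=env.read_camera("scene"); cv2.imwrite("pics/s6.png",cv2.resize(b["pixels"][205:350,205:400],None,fx=4,fy=4,interpolation=cv2.INTER_CUBIC))
a=env.read_camera("top"); cv2.imwrite("pics/t6.png",cv2.resize(a["pixels"][130:280,235:425],None,fx=4,fy=4,interpolation=cv2.INTER_CUBIC))
np.savez("top6.npz",**a)
# deck/filter heights by depth, fitted
for n,c in(("top",a),("scene",b)):
    for w,ctr in(("filter",(543.5,-21)),("deckA",(490,-50)),("deckB",(500,-100)),("deckC",(575,40))):
        v=[]
        for dx in range(-15,16,3):
            for dy in range(-15,16,3):
                u=proj(c,(ctr[0]+dx,ctr[1]+dy,40)); v.append(pt(c,*u.round()))
        v=np.array(v); A=np.c_[v[:,:2]-np.array(ctr),np.ones(len(v))]; k=np.linalg.lstsq(A,v[:,2],rcond=None)[0]
        print(n,w,"z %.1f slopes %.3f %.3f"%(k[2],k[0],k[1]))
E
```

```text
t: 8.1
eef_pos: [537.6, -272.3, 133.5]
tcp_rot: [-1.57, -0.001, -1.597]
ft_force: [0.8, 0.5, -0.1]
opening: 0.005
top filter z 740.5 slopes -0.114 0.078
top deckA z 763.2 slopes 0.013 0.010
top deckB z 724.6 slopes -0.187 0.136
top deckC z 743.0 slopes -0.100 0.048
scene filter z 40.2 slopes 0.032 -0.006
scene deckA z 39.9 slopes 0.021 0.002
scene deckB z 40.1 slopes 0.031 0.005
scene deckC z 40.2 slopes 0.079 0.049
```

View pics/s6.png

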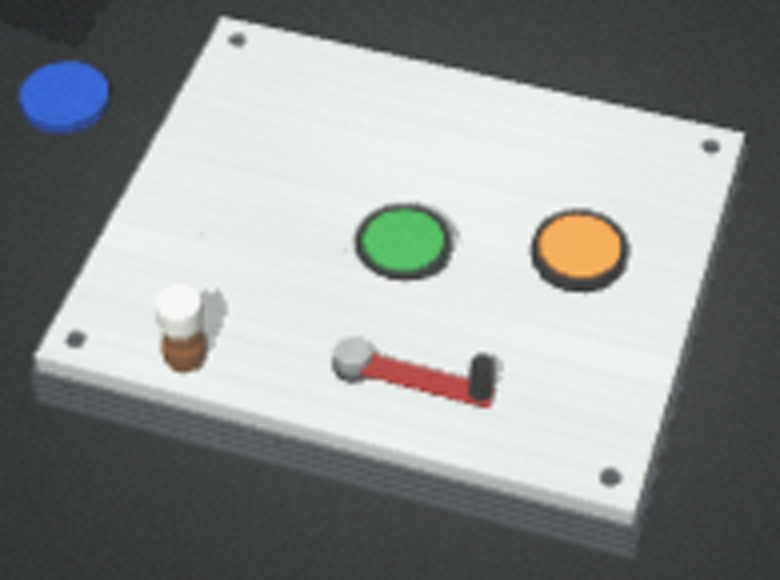

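View pics/t6.png

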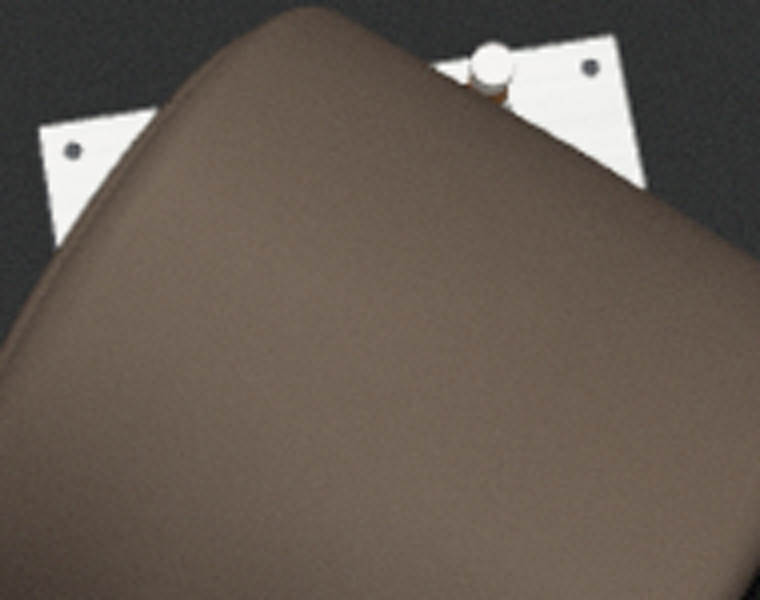

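The disc at crop (403,240) looks flush: its depth plane is z 40.2, the same as the deck, and no ring wall shows. A slight cock on the chamfer would be hard to see, so I'll press it lightly with the shut fingertips.

```bash
python3 -m inch '[-0.04,0,0,0,0,0,1, -0.04,0,0,0,0,0,1, -0.04,0,0,0,0,0,1, -0.04,0,0,0,0,0,1, -0.04,0,0,0,0,0,1, -0.04,0.02,0,0,0,0,1, -0.007,0.03,0,0,0,0,1, 0,0.03,0,0,0,0,1, 0,0.01,0,0,0,0,1, 0,0,0,0,0,0,1]'
python3 -m inch '[0,0.001,0,0,0,0,1, 0,0.0005,0,0,0,0,1, 0,0,0,0,0,0,1]'
python3 -m inch '[0,0.0005,0,0,0,0,1, 0,0.0005,0,0,0,0,1, 0,0,0,0,0,0,1]'
```

```text
t: 9.2
eef_pos: [543.0, -19.8, 42.8]
tcp_rot: [-1.573, 0.0, -1.592]
ft_force: [0.5, 0.1, 0.4]
opening: 0.005
t: 9.5
eef_pos: [544.2, -20.5, 43.1]
tcp_rot: [-1.569, -0.0, -1.593]
ft_force: [0.5, -0.1, -0.4]
opening: 0.003
t: 9.8
eef_pos: [543.8, -20.3, 41.2]
tcp_rot: [-1.571, 0.0, -1.593]
ft_force: [-0.1, -0.2, -0.9]
opening: 0.008
```

```bash
python3 -m inch '[0,0.0005,0,0,0,0,1, 0,0,0,0,0,0,1, 0,0.0005,0,0,0,0,1, 0,0,0,0,0,0,1]'
python3 -m inch '[0,0.0005,0,0,0,0,1, 0,0,0,0,0,0,1, 0,0,0,0,0,0,1]'
```

```text
t: 10.2
eef_pos: [543.7, -20.2, 40.3]
tcp_rot: [-1.571, 0.0, -1.593]
ft_force: [-1.1, -0.6, 4.0]
opening: 0.007
t: 10.5
eef_pos: [543.8, -20.2, 40.3]
tcp_rot: [-1.57, 0.0, -1.593]
ft_force: [-2.3, 1.4, 10.3]
opening: 0.002
```

Contact came at 40.3 with 10 N of firm resistance, so the filter is flush. Now I'll rise and go behind the knob, on its far (+x) side.

```bash
python3 -m inch '[0,-0.01,0,0,0,0,1, 0,-0.04,0,0,0,0,1, 0,-0.03,0,0,0,0,1, -0.021,0,0.026,0,0,0,1, -0.021,0,0.026,0,0,0,1, -0.021,0,0.026,0,0,0,1, -0.021,0,0.026,0,0,0,1, 0,0,0,0,-5.5,0,1, 0,0,0,0,-5.5,0,1, 0,0,0,0,0,0,1]'
python3 - <<'E'
from cell import env
from h import *
b=env.read_camera("scene"); cv2.imwrite("pics/s7.png",cv2.resize(b["pixels"][205:350,205:400],None,fx=4,fy=4,interpolation=cv2.INTER_CUBIC))
print(env.state()["eef_pos"],env.state()["joints"])
E
```

```text
t: 11.5
eef_pos: [649.5, 61.6, 119.8]
tcp_rot: [-1.571, 0.0, -1.399]
ft_force: [0.0, -0.3, 0.4]
opening: 0.006
[649.51133243  61.45774783 119.85308315] [-6.89020271e-03  6.28269683e-01  1.58157710e+00  1.44434042e-04
  9.31763243e-01 -1.74748130e-01]
```

View pics/s7.png

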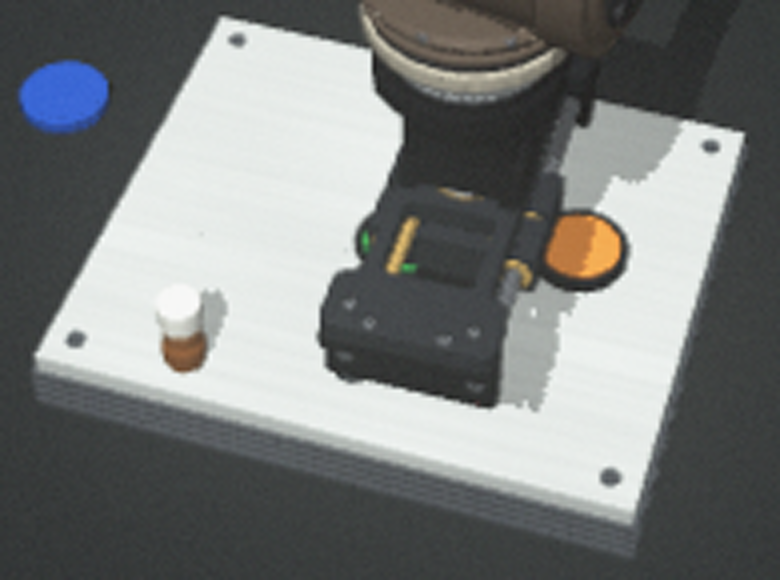

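The gripper body is at crop (430,290), above the bar, and hides the fingers and knob. The measured TCP puts them about 14 mm behind the knob. Descending.

```bash
python3 -m inch '[0,0.03,0,0,0,0,1, 0,0.02,0,0,0,0,1, 0,0.01,0,0,0,0,1, 0,0.007,0,0,0,0,1, 0,0,0,0,0,0,1, 0,0,0,0,0,0,1]'
python3 -m inch '[0,0,-0.003,0,0,0,1, 0,0,-0.003,0,0,0,1, 0,0,-0.003,0,0,0,1, 0,0,-0.003,0,0,0,1, 0,0,-0.002,0,0,0,1, 0,0,0,0,0,0,1]'
```

```text
t: 12.15
eef_pos: [650.0, 61.4, 53.4]
tcp_rot: [-1.57, -0.0, -1.402]
ft_force: [0.5, -0.1, 0.3]
opening: 0.003
t: 12.75
eef_pos: [635.6, 59.0, 52.7]
tcp_rot: [-1.571, 0.0, -1.401]
ft_force: [0.6, 0.0, -0.1]
opening: 0.005
```

```bash
python3 -m inch '[-0.0011,0,-0.0046,0,-4,0,1, -0.0011,0,-0.0046,0,-4,0,1, -0.0011,0,-0.0046,0,-4,0,1, -0.0011,0,-0.0046,0,-4,0,1, -0.0011,0,-0.0046,0,-4,0,1, -0.0011,0,-0.0046,0,-4,0,1, -0.0011,0,-0.0046,0,-4,0,1, -0.0011,0,-0.0046,0,-4,0,1, -0.0011,0,-0.0046,0,-4,0,1, 0,0,0,0,0,0,1]'
python3 - <<'E'
from cell import env
from h import *
b=env.read_camera("scene"); cv2.imwrite("pics/s8.png",cv2.resize(b["pixels"][205:350,205:400],None,fx=4,fy=4,interpolation=cv2.INTER_CUBIC))
p=env.state()["eef_pos"]; y=env.state()["tcp_rot"][2]
r=np.array([628.7,-7.5])-p[:2]; print("pivot in tool x,z",r@[np.cos(y),np.sin(y)],r@[-np.sin(y),np.cos(y)])
E
```

```text
t: 13.75
eef_pos: [594.6, 50.0, 52.7]
tcp_rot: [-1.571, 0.0, -0.772]
ft_force: [0.2, -0.4, -0.6]
opening: 0.008
pivot in tool x,z 64.40866170983358 -17.54386105127408
```

View pics/s8.png

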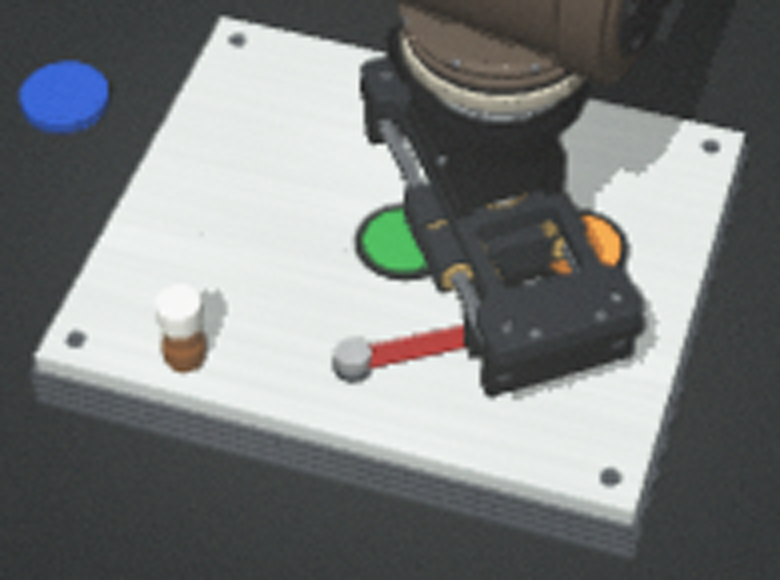

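The bar now points to crop (465,335), about 36° round and following the fingers. Continuing.

```bash
python3 -m inch '[-0.0011,0,-0.0046,0,-4,0,1, -0.0011,0,-0.0046,0,-4,0,1, -0.0011,0,-0.0046,0,-4,0,1, -0.0011,0,-0.0046,0,-4,0,1, -0.0011,0,-0.0046,0,-4,0,1, -0.0011,0,-0.0046,0,-4,0,1, -0.0011,0,-0.0046,0,-4,0,1, -0.0011,0,-0.0046,0,-4,0,1, -0.0011,0,-0.0046,0,-4,0,1, -0.0011,0,-0.0046,0,-4,0,1]'
python3 -m inch '[-0.0011,0,-0.0046,0,-4,0,1, -0.0011,0,-0.0046,0,-4,0,1, 0,0,-0.001,0,0,0,1, 0,0,0,0,0,0,1]'
python3 - <<'E'
from cell import env
from h import *
b=env.read_camera("scene"); cv2.imwrite("pics/s9.png",cv2.resize(b["pixels"][205:350,205:400],None,fx=4,fy=4,interpolation=cv2.INTER_CUBIC))
p=env.state()["eef_pos"]; y=env.state()["tcp_rot"][2]
r=np.array([628.7,-7.5])-p[:2]; print("pivot in tool x,z",r@[np.cos(y),np.sin(y)],r@[-np.sin(y),np.cos(y)])
E
```

```text
t: 14.8
eef_pos: [565.4, 14.5, 52.6]
tcp_rot: [-1.571, -0.0, -0.074]
ft_force: [-0.4, 0.7, 1.0]
opening: 0.007
t: 15.2
eef_pos: [563.0, 4.4, 52.6]
tcp_rot: [-1.571, -0.0, 0.062]
ft_force: [0.2, 0.2, 0.6]
opening: 0.002
pivot in tool x,z 64.8338532691322 -16.040221174219145
```

View pics/s9.png

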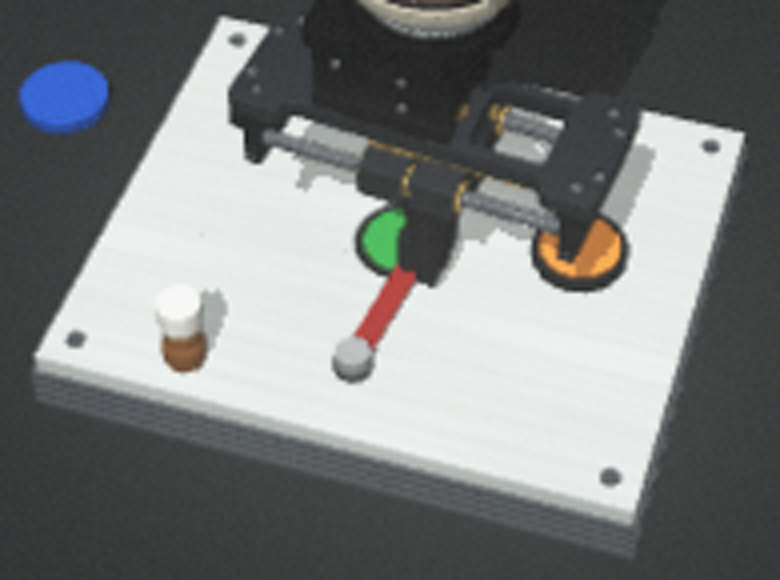

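The bar is nearly over the seat, with a few degrees to go, and force is near zero. I'll creep to the stop while watching the force.

```bash
python3 -m inch '[-0.0005,0,-0.0015,0,-2,0,1, -0.0005,0,-0.0015,0,-2,0,1, 0,0,0,0,-1,0,1, 0,0,0,0,0,0,1]'
python3 -m inch '[0,0,-0.001,0,0,0,1, 0,0,0,0,0,0,1]'
python3 -m inch '[0,0,-0.001,0,0,0,1, 0,0,0,0,0,0,1]'
python3 -m inch '[0,0,-0.001,0,0,0,1, 0,0,0,0,0,0,1]'
```

```text
t: 15.65
eef_pos: [562.1, 1.5, 52.6]
tcp_rot: [-1.571, -0.0, 0.151]
ft_force: [-0.4, -1.0, 0.7]
opening: 0.008
t: 15.85
eef_pos: [562.1, 0.3, 52.6]
tcp_rot: [-1.571, 0.0, 0.151]
ft_force: [0.2, -0.3, -0.0]
opening: 0.006
t: 16.05
eef_pos: [562.3, -0.7, 52.6]
tcp_rot: [-1.571, 0.0, 0.152]
ft_force: [0.2, 0.3, 0.4]
opening: 0.004
t: 16.25
eef_pos: [562.5, -1.8, 52.6]
tcp_rot: [-1.571, -0.0, 0.152]
ft_force: [0.1, -0.5, 0.2]
opening: 0.006
```

```bash
python3 -m inch '[0,0,-0.001,0,0,0,1, 0,0,0,0,0,0,1]'
python3 -m inch '[0,0,-0.001,0,0,0,1, 0,0,0,0,0,0,1]'
python3 - <<'E'
from cell import env
from h import *
b=env.read_camera("scene"); cv2.imwrite("pics/s10.png",cv2.resize(b["pixels"][205:350,205:400],None,fx=4,fy=4,interpolation=cv2.INTER_CUBIC))
E
```

```text
t: 16.45
eef_pos: [562.6, -2.7, 52.6]
tcp_rot: [-1.571, -0.0, 0.152]
ft_force: [-0.6, -0.2, 0.8]
opening: 0.004
t: 16.65
eef_pos: [562.8, -3.7, 52.6]
tcp_rot: [-1.571, -0.0, 0.152]
ft_force: [-0.1, -0.3, -0.8]
opening: 0.007
```

View pics/s10.png

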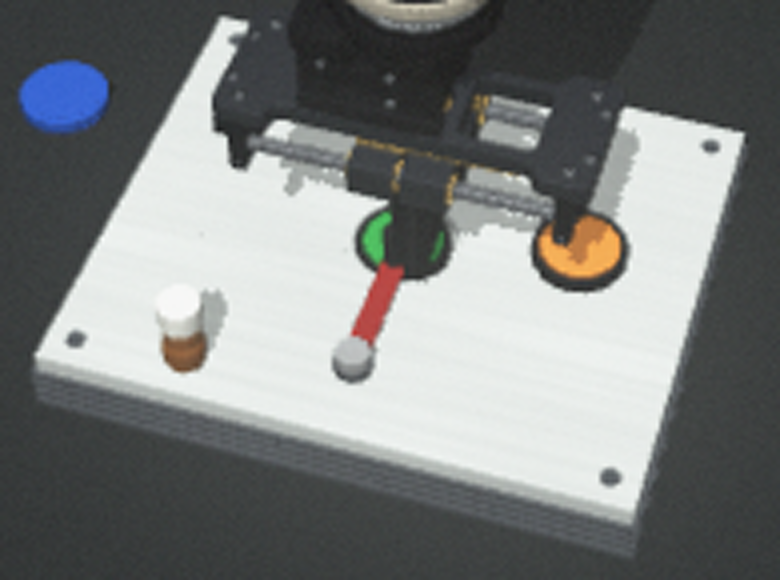

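The bar (355,350)→(395,270) leans slightly more than the deck's -x direction there, so it isn't at the stop yet. Continuing.

```bash
for i in 1; do :; done; python3 -m inch '[0,0,-0.001,0,0,0,1, 0,0,-0.001,0,0,0,1, 0,0,0,0,0,0,1]'
python3 -m inch '[0,0,-0.001,0,0,0,1, 0,0,0,0,0,0,1]'
python3 -m inch '[0,0,-0.001,0,0,0,1, 0,0,0,0,0,0,1]'
```

```text
t: 17.0
eef_pos: [562.8, -4.7, 52.6]
tcp_rot: [-1.569, 0.0, 0.152]
ft_force: [-0.1, 8.9, 1.0]
opening: 0.005
t: 17.2
eef_pos: [562.8, -5.0, 52.6]
tcp_rot: [-1.569, 0.001, 0.152]
ft_force: [0.0, 15.6, 0.9]
opening: 0.006
t: 17.4
eef_pos: [562.8, -5.3, 52.5]
tcp_rot: [-1.568, 0.001, 0.152]
ft_force: [-1.2, 19.8, 0.8]
opening: 0.001
```

There's firm resistance from y≈-4.5, so the clip is on its stop. I'll back off, rise, clear the view and check.

```bash
python3 -m inch '[0,0,0.004,0,0,0,1, 0,0,0.01,0,0,0,1, 0,-0.03,0,0,0,0,1, 0,-0.04,0,0,0,0,1, 0,-0.04,0,0,0,0,1, 0,0,0.04,0,0,0,1, 0,0,0.04,0,0,0,1, 0,0,0.04,0,0,0,1, 0,0,0.04,0,0,0,1, 0,0,0.04,0,0,0,1]'
python3 -m inch '[0,0,0.04,0,0,0,1, 0,0,0.04,0,0,0,1, 0,0,0.04,0,0,0,1, 0,0,0.04,0,0,0,1, 0,0,0,0,0,0,1]'
python3 - <<'E'
from cell import env
from h import *
b=env.read_camera("scene"); cv2.imwrite("pics/s11.png",cv2.resize(b["pixels"][205:350,205:400],None,fx=4,fy=4,interpolation=cv2.INTER_CUBIC))
a=env.read_camera("top"); cv2.imwrite("pics/t11.png",cv2.resize(a["pixels"][130:280,235:425],None,fx=4,fy=4,interpolation=cv2.INTER_CUBIC))
cv2.imwrite("pics/full11.png",a["pixels"])
E
```

```text
t: 18.4
eef_pos: [530.4, 205.6, 162.8]
tcp_rot: [-1.571, -0.001, 0.152]
ft_force: [0.6, -0.1, 0.6]
opening: 0.004
t: 18.9
eef_pos: [505.4, 366.1, 162.5]
tcp_rot: [-1.57, -0.001, 0.156]
ft_force: [-0.8, -0.2, 0.0]
opening: 0.003
```

View pics/s11.png

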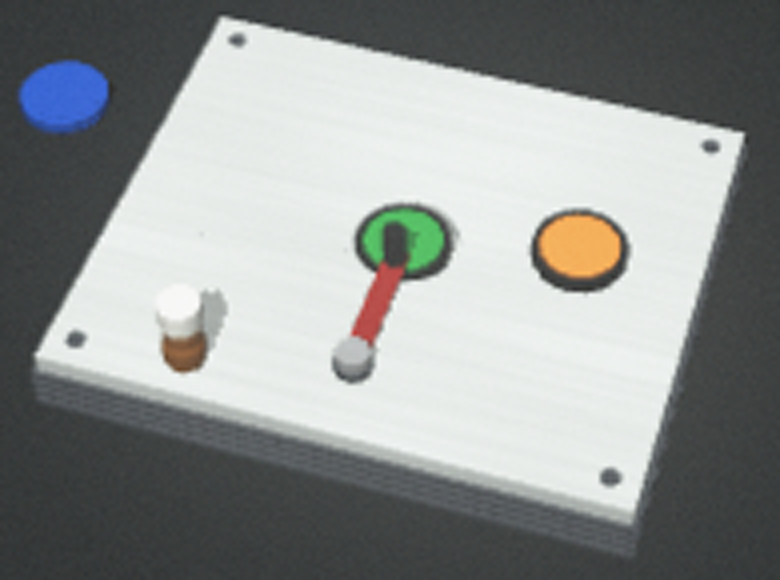

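View pics/t11.png

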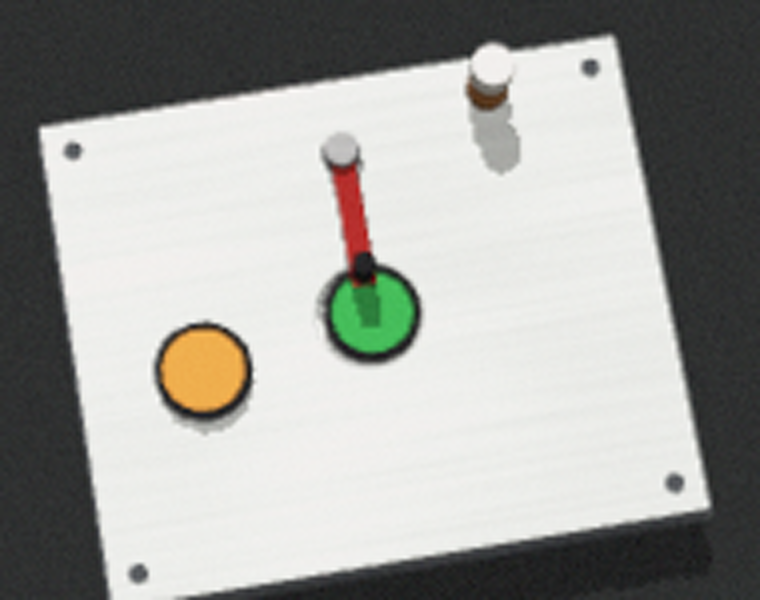

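In both views the bar lies parallel to the deck edge and over the flush green filter. The amber filter and vial are where they were. The gripper has stopped close to the wash bottle, so I'll go straight up and check the bottle.

```bash
python3 -m inch '[0,-0.02,0,0,0,0,1, 0,-0.04,0,0,0,0,1, 0,-0.04,0,0,0,0,1, 0,0,0,0,0,0,1]'
python3 - <<'E'
from cell import env
from h import *
a0=dict(np.load("scene0.npz"));b0=dict(np.load("top0.npz"))
print("bottle cap was",ray(a0,538,298,160),ray(b0,91,208,160))
b=env.read_camera("scene"); a=env.read_camera("top")
d=lambda x,y:cv2.absdiff(x["pixels"],y["pixels"])
cv2.imwrite("pics/s12.png",b["pixels"]);
for n,(x,y,r) in {"bottle":(522,325,45),"beaker":(155,203,25),"vial":(250,287,12),"amber":(350,267,16)}.items():
    print(n,d(a0,b)[y-r:y+r,x-r:x+r].mean(), (d(a0,b)[y-r:y+r,x-r:x+r].max(2)>60).sum())
E
```

```text
t: 19.4
eef_pos: [508.4, 361.6, 268.1]
tcp_rot: [-1.568, -0.008, 0.151]
ft_force: [-0.4, 0.3, 0.0]
opening: 0.007
bottle cap was [527.49658177 404.27104276 160.        ] [523.82353601 402.5924214  160.        ]
bottle 1.7760905349794238 0
beaker 1.6813333333333333 0
vial 0.9033564814814815 0
amber 0.9622395833333334 0
```

View pics/s12.png

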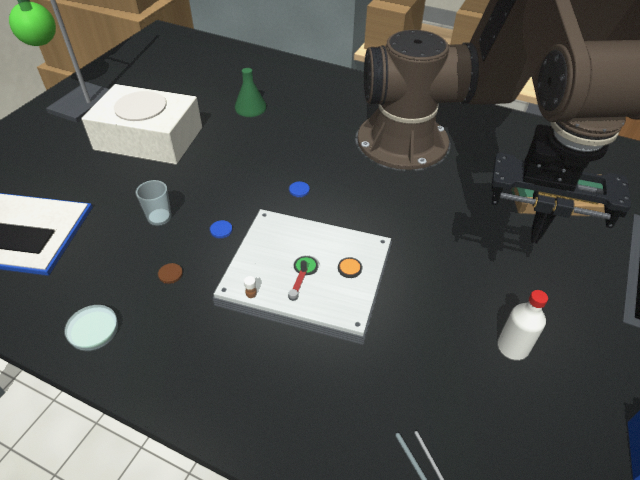

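The bottle (522,325), beaker (155,203), vial and amber filter are unchanged from the first picture. The clip (293,295)→(305,265) lies across the green filter, and the arm is clear. Handing in.

```bash
python3 -c "
from cell import env
print(env.job_done())"
```

```text
the job is handed in; nothing more can be done
None
```

The green filter is in the seat and the red clip is closed across it. I handed the job in at about 19.5 s, with the arm clear of everything.

- **Filter:** I pushed it across the deck with two fingertips until it tipped into the seat, then nudged it the last few mm. The scene camera's depth put its top at 40.2 mm, level with the 40 mm deck. A light press of about 10 N met firm resistance at 40.3 mm.
- **Clip:** I swept the knob round the pivot with the shut fingers until it met its stop, where the force rose from near zero to about 20 N. In both camera views the bar lies parallel to the deck's edge, across the filter.
- **Bystanders:** the amber filter, vial, wash bottle and beaker show no change between the first and last scene pictures.

Two things disagreed or came out unexpectedly:
- **Blocked top view:** the arm blocked the top camera when I checked the filter's height, so that reading comes from the scene camera and the press.
- **Thinner fingers:** the shut fingers are about 5 mm thinner on the pushing side than I had assumed. The stop came that much later than predicted, and I found it by force.

On the way out, the shut fingers passed near the wash bottle. The force stayed near zero and the bottle did not move.

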